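# Walk the tube block round and square it against the shaker's stop bar

## Robot

A 7-joint arm with a two-finger parallel gripper is mounted at the origin on the work surface. World frame = base frame: x ahead of the robot, y to its left, z up, the work surface at z = 0. Lengths are in mm, angles in rad, forces in N, time in s.
With the tool pointing down it reaches from about 425 to 950 mm from the base axis. Payload 4.7 kg.
Tool frame: the origin (TCP) lies at the very end of the fingers, on their centre line; the grasp point (between the pads) lies 19 mm behind it (manip.hold_point_z is the distance from the TCP to the grasp point, in mm); z points along the fingers, y is the line along which they close (so a half turn about z gives the same grasp; the last joint's range is limited). The gripper opens to 87 mm and grips with 3 to 60 N. Pads are 19 mm wide; open, the fingers measure 117 mm over their backs; the gripper's body (75 mm by 190 mm) begins 51 mm behind the grasp point.
Start: joints at [-1.323, 0.469, -0.049, 1.532, 0.024, 1.141, -0.082], TCP at [184.421, 649.337, 222.573] pointing down, gripper open.
Joint ranges: [-2.59, 2.59], [-0.33, 1.99], [-1.39, 1.29], [0.1, 2.45], [-1.04, 4.18], [0.21, 1.99], [-2.66, 2.66]. Speed limits (rad/s): [2.57, 2.57, 3.14, 3.14, 3.14, 3.14, 3.14].

## Interface

Orientations are given as [roll, pitch, yaw] about the fixed x, y, z axes, in that order (R = Rz(yaw) Ry(pitch) Rx(roll)).
In Python, from rig import manip gives the robot as it stands. Calls block until the motion is done:
- manip.move_to(position, orientation): joint-space move of the TCP to a pose.
- manip.servo_line(position, feed=150, rotation=None): straight line of the TCP; rotation=None keeps the orientation; feed is the mean speed in mm/s.
- manip.goto_joints(angles): joint-space move.
- manip.move_gripper(opening, grip_force=None): finger opening in mm; grip_force is the grip in N (None keeps the last); returns when the fingers have stopped.
- manip.hold(seconds).
- manip.inverse_kinematics(position, orientation): joint angles nearest the present ones, or None.
- manip.camera(name): name is "scene" or "side" or "wrist"; returns a dict with "frame" (480x640x3 uint8, red, green, blue), "intrinsics" (3x3 intrinsics, pixels), "eye" and "orientation" of the camera in the world. Camera axes: x right, y down, z forward; pixel columns grow to the right and rows downward; lengths in mm; the calibration is good to about 2 mm. The wrist camera is an equidistant fisheye: a pixel r from the principal point sees the ray r / f radians off the axis. A picture is of the moment at which its call begins. There is no depth.
A pose or a line that the arm cannot do raises manip.Unreachable and nothing moves.
- manip.job_done(): hands the job in; it is judged then, once.
Readings, each from a call of its own:
- manip.current_clock(): time.
- manip.current_joint_pos(): joint angles.
- manip.current_joint_velocities(): joint speeds.
- manip.current_effort(): joint torques, N m.
- manip.current_tool_pos(): TCP position.
- manip.current_tool_rot(): TCP orientation.
- manip.current_contact_force(): force on the tool from outside, world axes, zero at the start.
- manip.current_wrist_torque(): the same for the moment, N m.
- manip.current_finger_gap(): finger opening in mm.
- manip.current_finger_force(): force on a finger pad.
Only numpy, scipy, OpenCV 4.12 (cv2) and the standard library are available. Lean on these libraries where they do the work, as an engineer would, in place of code of your own. Each camera call takes 0.05 s, during which the arm holds its last target. There are 200 camera calls.

## Task

The heavy aluminium tube block stands askew on the shaker's platform. With pushes of the fingers at one corner after another, walk it round until its low ledge side faces the stop bar, then push it home so that the whole of that side lies flush against the bar, between the bar's two thumbscrews. Only push it with the fingers, do not lift or tip it, and leave everything else where it stands.

Things in the scene. Friction and masses are not known exactly. Their poses are not given: they have to be found in the camera images.
- shaker: Orbital shaker, off, fixed: white housing, sloping teal control panel towards the robot, flat level platform 340 mm (x) by 440 mm (y) with a dark mat. Platform top is 105 mm above the bench. Origin: on the bench under the platform's middle; x points away from the robot. Place and yaw (within 0.2 rad) differ from run to run.
- stopbar: The fence: straight aluminium bar across the far part of the platform, parallel to its y, fixed. 430 mm long (y), 18 thick (x), 26 high; a black thumbscrew (24 mm diameter, top 42 mm above platform) near each end at y = +/-195 mm. Origin: foot, at platform level, of the middle of the face towards the robot, which is the plane x = 0; x points into the bar.
- block: Loose solid aluminium tube block, 1.1 to 1.6 kg, 150 mm long (y), 95 wide (x), 50 high, 18 open bores of 17 mm in its top. Along its +x long side (upright face x = 47.5 mm) runs a ledge 18 wide and only 30 high; plain long side x = -47.5 mm. Origin: centre of underside. 6 to 12 N slide it. Starts with the ledge side turned left, 0.7 to 1.5 rad anticlockwise from facing the bar.
- ledge_left (a point): Lower corner of the block at the +y end of its ledge side, at platform level: (47.5, 75, 0) mm in the block's frame.
- ledge_right (a point): Lower corner of the block at the -y end of its ledge side, at platform level: (47.5, -75, 0) mm in the block's frame.
- jar: Bystander, loose: small amber glass jar with a white cap, 42 mm diameter, 52 mm high, on the platform near its left edge, on the robot's side. Origin: centre of its underside.
- pot: Bystander, loose: small white lidded specimen pot, 46 mm diameter, 40 mm high, on the platform near its right edge, on the robot's side. Origin: centre of its underside.
- mediabottle: Bystander, loose: glass laboratory bottle with a blue cap, 70 mm diameter, 140 mm high, on the bench to the left of the shaker. Origin: centre of its underside.
- tuberack: Bystander, loose: white tube rack 60 mm (its x) by 170 mm (its y) holding blue-capped tubes, 115 mm high over all, on the bench to the right of the shaker. Origin: centre of its underside.

How it is judged (in metres and radians):
At the end, for the whole second after the job is handed in: The block rests flat on the platform with its ledge side along the stop bar: both lower corners of that side are within 4 mm of the bar's face and lie between the two thumbscrews; the block is at rest (x of ledge_left in the frame of stopbar between -0.004 and 0.003 m and x of ledge_right in the frame of stopbar between -0.004 and 0.003 m and y of ledge_left in the frame of stopbar below 0.195 m and y of ledge_right in the frame of stopbar above -0.195 m and z of block in the frame of stopbar between -0.004 and 0.004 m and angle between block's own z axis and vertical below 0.04 rad and linear speed of block below 0.01 m/s and angular speed of block below 0.05 rad/s); the robot touches nothing.
It fails at once if the block is lifted (its underside more than 8 mm above the platform) (height (world z) of block above 0.113 m).
It fails at once if the block is tipped by more than about 8 degrees (angle between block's own z axis and vertical above 0.14 rad).
It fails at once if the block is pushed with the arm or the gripper's body instead of the fingers (over 5 N) (contact force between the arm and block above 5 N).
It fails at once if a bystander is moved by more than 20 mm (distance of any of jar, pot, mediabottle, tuberack from where it was at the start of the episode above 0.02 m).
It also fails if it takes over 72 s, if anything falls off the work surface, if the arm or the gripper's body presses on something with over 40 N, if the wrist force passes 120 N, or if a joint passes its speed limit or range.

## Working session

There is one attempt and no reset: what is moved stays moved. The work goes in short steps, each a Python script; the robot and the scene stay as the last script left them, time stands still between calls to the robot, and variables do not carry over. Pictures are saved under pics/ and viewed, at most 10 in all, crops included, and the job is handed in when it is done.

```bash
mkdir -p pics; ls
python3 - <<'E'
from rig import manip
import cv2,numpy as np
for n in("scene","side"):
    c=manip.camera(n); cv2.imwrite(f"pics/{n}0.png",c["frame"][:,:,::-1]); print(n,c["intrinsics"],c["eye"],c["orientation"])
print(manip.current_clock(),manip.current_tool_rot())
E
```

```text
pics
rig.py
scene [[489.06060579   0.         321.16439868]
 [  0.         489.06060579 245.02259242]
 [  0.           0.           1.        ]] [1093.16476121 -805.33852269 1103.82744413] [-2.37811826  0.01195495  0.52875264]
side [[597.87409011   0.         324.01970753]
 [  0.         597.87409011 242.53905681]
 [  0.           0.           1.        ]] [    8.5417701  -1051.6561783    927.04851405] [-2.17645675 -0.00344358 -0.48759424]
0.1 [-3.13989564e+00  8.28499168e-05  2.86482962e+00]
```

View pics/scene0.png

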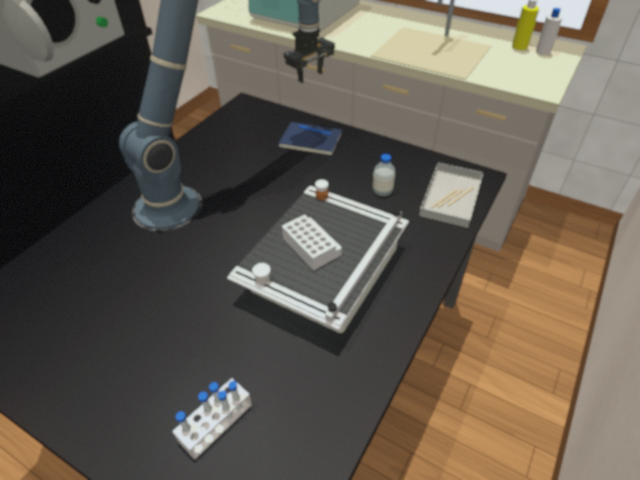

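View pics/side0.png

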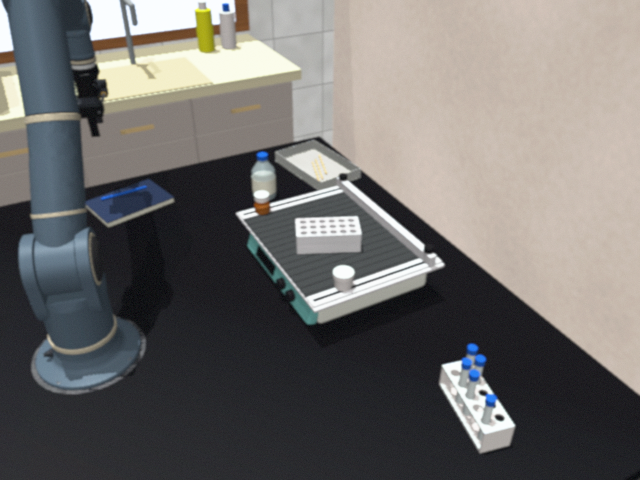

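The scene picture shows the platform at about (230–408, 190–328) with the block at (282–341, 215–268). The side picture shows the block at (295–361, 217–253), with its plain side towards the camera. I'll enlarge both.

Run:
```python
import cv2
a=cv2.imread("pics/scene0.png")[180:330,220:420]; cv2.imwrite("pics/sc1.png",cv2.resize(a,None,fx=4,fy=4,interpolation=cv2.INTER_CUBIC))
a=cv2.imread("pics/side0.png")[165:325,235:448]; cv2.imwrite("pics/si1.png",cv2.resize(a,None,fx=3.75,fy=3.75,interpolation=cv2.INTER_CUBIC))
```

```text
(no output)
```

View pics/sc1.png

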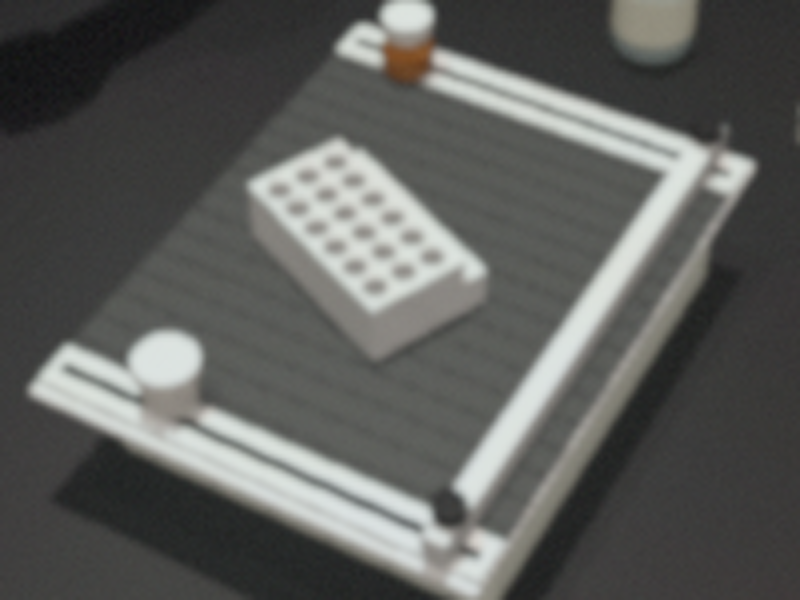

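View pics/si1.png

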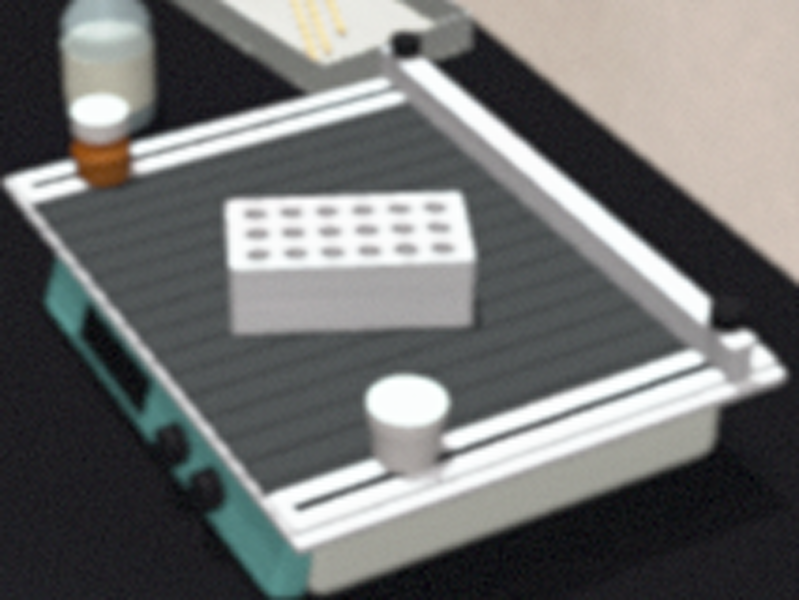

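The enlarged crops give usable corners: the block's top corners in scene crop are (248,185), (340,138) and (375,310), and in side crop (225,203), (462,193), (472,262) and (230,268). I'll fit all the poses jointly.

```bash
cat > h.py <<'E'
import numpy as np,cv2
from scipy.spatial.transform import Rotation as R
from scipy.optimize import least_squares,minimize
CAM={"scene":(489.0606,321.1644,245.0226,[1093.16476121,-805.33852269,1103.82744413],[-2.37811826,0.01195495,0.52875264]),
"side":(597.8741,324.0197,242.5391,[8.5417701,-1051.6561783,927.04851405],[-2.17645675,-0.00344358,-0.48759424])}
def proj(n,P):
    f,cx,cy,e,o=CAM[n]; c=(np.atleast_2d(P)-e)@R.from_euler("xyz",o).as_matrix()
    return c[:,:2]/c[:,2:]*f+[cx,cy]
def T(p,q):  # p=(x,y,yaw) planar frame at platform level, q local mm
    q=np.atleast_2d(np.asarray(q,float)); c,s=np.cos(p[2]),np.sin(p[2])
    return np.c_[p[0]+c*q[:,0]-s*q[:,1],p[1]+s*q[:,0]+c*q[:,1],105+q[:,2]]
V=np.array([[x,y,z] for y in(-75,75) for x,z in((-47.5,0),(47.5,0),(47.5,30),(29.5,50),(-47.5,50))])
def seen(n,img,pred,pad=14):
    """bright-pixel component best overlapping the predicted hull"""
    m=(img.min(2)>115).astype(np.uint8)
    h=np.zeros(m.shape,np.uint8); cv2.fillConvexPoly(h,cv2.convexHull(proj(n,T(pred,V)).astype(np.float32)).astype(int),1)
    m=m&cv2.dilate(h,np.ones((2*pad+1,)*2)); m=cv2.morphologyEx(m,cv2.MORPH_CLOSE,np.ones((7,7)))
    k,l=cv2.connectedComponents(m); b=np.bincount(l[h>0],minlength=k); b[0]=0
    return (l==b.argmax()).astype(np.uint8)
def locate(frames,pred):
    ms={n:cv2.resize(seen(n,f,pred),None,fx=4,fy=4,interpolation=cv2.INTER_LINEAR) for n,f in frames.items()}
    def cost(p):
        c=0
        for n,m in ms.items():
            h=np.zeros_like(m); q=cv2.convexHull(((proj(n,T(p,V))+.5)*4).astype(np.float32))
            cv2.fillConvexPoly(h,np.round(q*16).astype(int),1,shift=4)
            c+=1-(h&m).sum()/(h|m).sum()
        return c
    best=None
    for d in(0,-.2,.2):
        p=np.array(pred)+[0,0,d]
        r=minimize(cost,p,method="Nelder-Mead",options=dict(initial_simplex=p+np.array([[0,0,0],[15,0,0],[0,15,0],[0,0,.15]]),xatol=.01,fatol=1e-5))
        if best is None or r.fun<best.fun: best=r
    return best.x,best.fun
def look(manip,pred):
    return locate({n:manip.camera(n)["frame"] for n in CAM},pred)
E
cat > fit.py <<'E'
from h import *
sc=lambda u,v:("scene",(u+.5)/4-.5+220,(v+.5)/4-.5+180)
si=lambda u,v:("side",(u+.5)/3.75-.5+235,(v+.5)/3.75-.5+165)
S=[(sc(757,165),(170,220,0)),(sc(480,598),(170,-220,0)),(sc(30,388),(-170,-220,0)),(sc(362,22),(-170,220,0)),(si(5,183),(-170,220,0)),(si(300,548),(-170,-220,0)),(si(787,375),(170,-220,0))]
a,b=-47.5,29.5
B=[(sc(248,185),(a,75,50)),(sc(340,138),(b,75,50)),(sc(375,310),(a,-75,50)),(sc(378,360),(a,-75,0)),(sc(487,270),(47.5,-75,30)),(sc(485,300),(47.5,-75,0)),
(si(225,203),(b,75,50)),(si(462,193),(b,-75,50)),(si(472,262),(a,-75,50)),(si(230,268),(a,75,50)),(si(233,333),(a,75,0)),(si(472,326),(a,-75,0))]
def fit(L,p0):
    f=lambda p:np.concatenate([proj(o[0],T(p,q))[0]-o[1:] for o,q in L])
    r=least_squares(f,p0); print(np.round(r.x,3),np.round(r.fun.reshape(-1,2),1).tolist()); return r.x
s=fit(S,[650,0,0]); bl=fit(B,[650,0,1.3])
# bar top front edge (z=26): points on edge -> local x
for o in(sc(668,165),sc(560,330),sc(455,487),si(430,100),si(570,210),si(700,315)):
    r=least_squares(lambda p:proj(o[0],T(s,[p[0],p[1],26]))[0]-o[1:],[100,0]); print("bar",r.x.round(1))
for n,o1,o2,z in(("jar",sc(408,18),si(100,108),52),("pot",sc(166,355),si(408,400),40)):
    r=least_squares(lambda p:np.concatenate([proj(o[0],[[p[0],p[1],105+z]])[0]-o[1:] for o in(o1,o2)]),[600,0]); print(n,r.x.round(1),r.fun.round(1))
fr={n:cv2.imread(f"pics/{n}0.png") for n in CAM}
print(locate(fr,bl))
E
python3 fit.py
```

```text
[6.04821e+02 9.70600e+00 1.10000e-02] [[-0.7, -1.2], [-1.9, -0.6], [-1.4, -0.3], [-0.6, -0.7], [0.8, -2.1], [1.0, -1.3], [1.6, -1.5]]
[577.749  -1.906   1.155] [[-0.1, -0.8], [-0.4, -0.2], [-0.9, -0.2], [-1.2, -0.2], [-0.3, -0.5], [-0.0, -0.6], [1.0, -0.7], [-0.4, -0.2], [0.9, -1.0], [0.7, -0.2], [0.4, 0.1], [0.0, -0.5]]
bar [125.8 158.3]
bar [129.1 -22.1]
bar [ 130.6 -170.4]
bar [118.5 132.6]
bar [125.9 -36.2]
bar [ 130.  -174.5]
jar [494.2 197.8] [-0.4 -1.2  0.7  0.2]
pot [ 526.8 -169.3] [-0.2  0.2  0.  -0.4]
(array([576.82646508,   1.21744024,   1.1622443 ]), np.float64(0.07189305803036983))
```

```bash
cat >> h.py <<'E'
FL=9.5
def tool(p,q,z=12): return T(p,[q[0],q[1],z])[0]
def about(p,cor,a):   # block pose after turning by a about local point cor
    c=T(p,[*cor,0])[0][:2]; r=np.array(p[:2])-c
    m=np.array([[np.cos(a),-np.sin(a)],[np.sin(a),np.cos(a)]])
    return np.array([*(c+m@r),p[2]+a])
E
python3 - <<'E'
from h import *
from rig import manip
b=np.array([577.,0,1.158])
for k in(0,np.pi):
  for a in(0,-.55,-1.13):
    p=about(b,(0,-35),a); q=tool(p,(-57,62)); print(k,p.round(2),q.round(),[None if (j:=manip.inverse_kinematics(list(q),[np.pi,0,p[2]+k])) is None else np.round(j,2)])
# first approach
manip.move_gripper(0)
yaw=b[2]+0
j=manip.inverse_kinematics(list(tool(b,(-80,62),150)),[np.pi,0,yaw]); print(np.round(j,2),manip.current_clock())
E
```

```text
0 [577.     0.     1.16] [497. -27. 117.] [array([-0.63,  0.38,  0.75,  2.09, -0.36,  0.8 , -0.07])]
0 [589.07  14.69   0.61] [507.  33. 117.] [array([-0.69,  0.38,  0.68,  2.06, -0.33,  0.8 , -0.78])]
0 [6.0808e+02 2.0950e+01 3.0000e-02] [549.  81. 117.] [array([-0.77,  0.47,  0.72,  1.96, -0.41,  0.86, -1.37])]
3.141592653589793 [577.     0.     1.16] [497. -27. 117.] [array([ 0.85,  0.6 , -1.17,  2.01,  0.67,  0.99,  2.07])]
3.141592653589793 [589.07  14.69   0.61] [507.  33. 117.] [array([-0.36,  0.33,  0.26,  2.05, -0.12,  0.78,  2.15])]
3.141592653589793 [6.0808e+02 2.0950e+01 3.0000e-02] [549.  81. 117.] [array([-0.41,  0.4 ,  0.24,  1.94, -0.13,  0.82,  1.5 ])]
[-0.7   0.15  0.81  1.95 -0.13  1.09 -0.25] 1.625
```

```bash
cat > push1.py <<'E'
from h import *
from rig import manip
b=np.array([577.,0,1.158]); cor=(0,-35); Y=60
O=lambda p:[np.pi,0,p[2]]
manip.move_to(list(tool(b,(-85,Y),150)),O(b))
manip.servo_line(list(tool(b,(-85,Y))),feed=120)
manip.servo_line(list(tool(b,(-47.5-FL-3,Y))),feed=80)
print("at",manip.current_clock(),manip.current_contact_force())
for a in np.arange(-.1,-.56,-.1):
    p=about(b,cor,a); manip.servo_line(list(tool(p,(-47.5-FL,Y))),feed=60,rotation=O(p))
    print(round(a,2),np.round(manip.current_contact_force(),1))
manip.servo_line(list(tool(p,(-47.5-FL-25,Y))),feed=120)
manip.servo_line(list(tool(p,(-47.5-FL-25,Y),170)),feed=200)
print("pred",p.round(2),manip.current_clock())
c={n:manip.camera(n)["frame"] for n in CAM}
for n in c: cv2.imwrite(f"pics/{n}2.png",c[n][:,:,::-1])
print(locate(c,p))
E
python3 push1.py
python3 - <<'E'
import cv2,numpy as np
a=cv2.imread("pics/scene2.png")[150:350,200:430];b=cv2.imread("pics/side2.png")[140:340,220:450]
cv2.imwrite("pics/v2.png",cv2.resize(np.hstack([a,b]),(800,348),interpolation=cv2.INTER_CUBIC))
E
```

```text
at 6.1 [-0.42971637 -0.14618024  0.48148819]
-0.1 [-1.6 -2.   1.1]
-0.2 [-1.9 -1.   0.1]
-0.3 [-1.  -0.7  0.2]
-0.4 [-1.1 -0.6  0.1]
-0.5 [-1.2 -0.5  0.1]
pred [587.66  13.65   0.66] 9.1167
(array([588.99928071,  17.1342733 ,   0.67143892]), np.float64(0.25025237210438156))
```

View pics/v2.png

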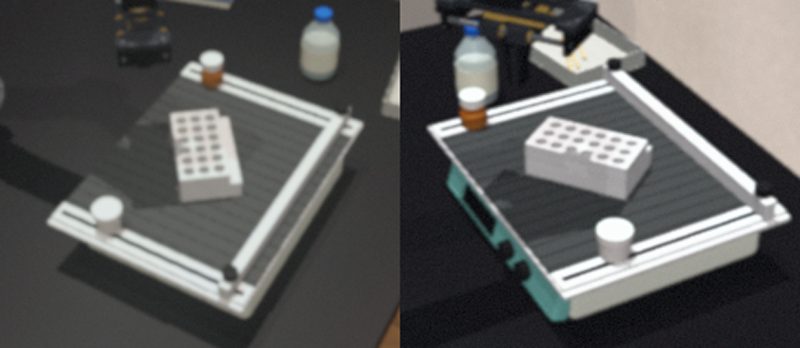

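The view shows the block turned to about 0.67 rad, as the model predicted, with the jar, pot and bottle untouched. I'll continue the turn to square.

```bash
sed -e 's/^b=np.array.*;  *cor/b=np.array([588.3,15.5,.667]); cor/' -e 's/np.arange(-.1,-.56,-.1)/np.arange(-.08,-.645,-.08)/' -e 's/,b\[2\]\*0//' -e 's/}2.png/}3.png/' push1.py > push2.py; grep -n "^b=" push2.py; python3 push2.py
python3 - <<'E'
import cv2,numpy as np
a=cv2.imread("pics/scene3.png")[150:350,200:430];b=cv2.imread("pics/side3.png")[140:340,220:450]
cv2.imwrite("pics/v3.png",cv2.resize(np.hstack([a,b]),(800,348),interpolation=cv2.INTER_CUBIC))
E
```

```text
3:b=np.array([588.3,15.5,.667]); cor=(0,-35); Y=60
at 11.2333 [-0.49479444 -0.07059808 -0.41068713]
-0.08 [-0.5 -0.4 -0.5]
-0.16 [-2.3  0.5 -0.5]
-0.24 [-1.3  0.2 -0.8]
-0.32 [-0.6  0.9 -0.4]
-0.4 [-1.5  1.   0.2]
-0.48 [-0.3  0.5  0.1]
-0.56 [-1.5 -0.2  0.2]
-0.64 [-0.4  0.8  0.6]
pred [6.0901e+02 2.2990e+01 3.0000e-02] 14.975
(array([6.11278841e+02, 2.37895488e+01, 3.65874791e-02]), np.float64(0.3691071081112498))
```

View pics/v3.png

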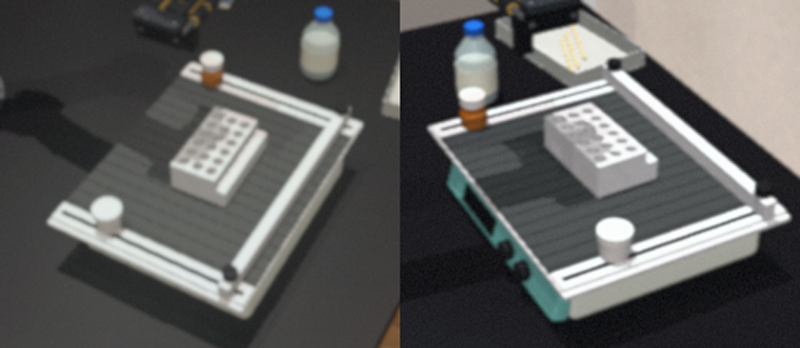

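The block is now square to the bar, ledge towards it. Next I'll push it home with the fingers open, using both as one wide pusher.

```bash
cat > home.py <<'E'
from h import *
from rig import manip
b=np.array([610.5,23.5,.025]); o=[np.pi,0,.025]
manip.move_gripper(87)
manip.move_to(list(tool(b,(-85,0),150)),o)
manip.servo_line(list(tool(b,(-85,0))),feed=120)
manip.servo_line(list(tool(b,(-62,0))),feed=80)
manip.servo_line(list(tool(b,(3,0))),feed=40) if 0 else None
manip.servo_line(list(tool(b,(-57+60,0))),feed=40)
print("at",manip.current_clock(),np.round(manip.current_contact_force(),1))
for d in np.arange(62,92,2):
    manip.servo_line(list(tool(b,(-57+d,0))),feed=20)
    f=manip.current_contact_force(); print(d,np.round(manip.current_tool_pos(),1),np.round(f,1),np.round(manip.current_wrist_torque(),2))
    if np.hypot(f[0],f[1])>22: break
print(manip.current_clock())
E
python3 home.py
```

```text
at 20.4667 [-8.6 -0.   4.6]
62 [612.3  23.3 116.2] [-7.6 -0.6  2.7] [-0.09  1.64 -0.07]
64 [614.3  23.3 116.2] [-8.3  0.1  3.5] [-0.06  1.63 -0.01]
66 [616.2  23.3 116.2] [-7.2 -0.4  3.4] [-0.05  1.58 -0.06]
68 [618.3  23.4 116.2] [-8.6 -1.1  3. ] [-0.02  1.59  0.  ]
70 [620.3  23.4 116.1] [-6.7 -0.2  2.1] [ 0.01  1.66 -0.02]
72 [622.3  23.4 116.1] [-7.8 -0.7  2.7] [-0.02  1.63 -0.04]
74 [624.3  23.5 116.1] [-7.2 -0.7  2.2] [-0.03  1.56 -0.03]
76 [626.1  23.5 116.1] [-8.1 -0.4  3.7] [-0.08  1.75 -0.09]
78 [626.   23.5 116.1] [-14.1   0.5   8.8] [-0.11  2.83 -0.1 ]
80 [625.9  23.7 116. ] [-19.6   1.1  12.9] [-0.    3.94 -0.18]
82 [625.9  23.8 116. ] [-24.6   1.6  17. ] [ 0.04  5.04 -0.25]
23.2167
```

```bash
cat > ends.py <<'E'
from h import *
from rig import manip
o=[np.pi,0,.025]; b=np.array([684.,25.,.025])
p=manip.current_tool_pos(); manip.servo_line([p[0]-30,p[1],117],feed=60)
manip.move_gripper(0)
for y in(52,-52):
    manip.servo_line(list(tool(b,(-90,y))),feed=120)
    manip.servo_line(list(tool(b,(-64,y))),feed=60)
    for d in np.arange(-62,-40,1.5):
        manip.servo_line(list(tool(b,(d,y))),feed=20)
        f=manip.current_contact_force(); 
        if f[0]<-22: break
    t=manip.current_tool_pos(); print(y,d,np.round(t,1),np.round(f,1))
    manip.servo_line(list(tool(b,(-90,y))),feed=60)
manip.servo_line(list(tool(b,(-90,y),200)),feed=200)
j=manip.current_joint_pos(); manip.move_to([350,400,330],[np.pi,0,.5])
print(manip.current_clock())
c={n:manip.camera(n)["frame"] for n in CAM}
for n in c: cv2.imwrite(f"pics/{n}4.png",c[n][:,:,::-1])
print(locate(c,b))
E
python3 ends.py
python3 - <<'E'
import cv2,numpy as np
a=cv2.imread("pics/scene4.png")[180:330,275:425];b=cv2.imread("pics/side4.png")[165:315,310:460]
cv2.imwrite("pics/v4.png",cv2.resize(np.hstack([a,b]),(800,400),interpolation=cv2.INTER_CUBIC))
E
```

```text
52 -48.5 [626.2  75.9 116.5] [-22.4   1.9  16. ]
-52 -48.5 [627.3 -28.4 116.5] [-25.2   2.8  18.6]
37.8833
(array([6.87125379e+02, 2.53424916e+01, 7.53515040e-03]), np.float64(0.7839230736328312))
```

View pics/v4.png

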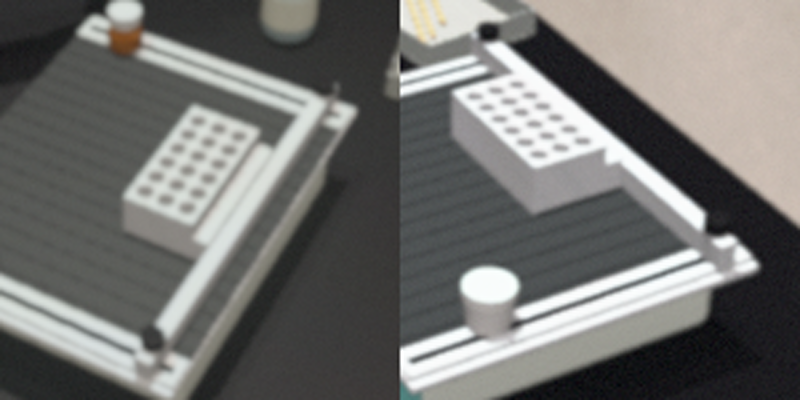

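The block's ledge side lies flush along the bar between the thumbscrews. Both ends stalled hard under about 22–25 N, and the yaw that implies (0.01 rad) matches the shaker fit. The jar and pot haven't moved and the arm is clear.

```bash
python3 -c "
from rig import manip
print(manip.job_done())"
```

```text
the job is handed in; nothing more can be done
None
```

I walked the block round, pushed it home flush against the stop bar between the thumbscrews, and handed the job in after about 38 s; no verdict was returned.

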